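# Gauge the bore of a microscope eyetube

## Task

Take the bore gauge from its wooden holder, locked as it is, and push it into the open eyetube of the microscope until its collar sits on the rim. There, press the raised end of its rocker so that the plungers spring out against the bore, then press the other end to lock it. Draw the locked gauge out without changing its setting and stand it back in the holder, leaving the other things on the bench alone.

Things in the scene. Friction and masses are not known exactly. Their poses are not given: they have to be found in the camera images.
- gauge: Steel bore gauge, about 0.22 kg, 101 mm long; origin at the centre of its foot, z along it to the rocker end. Round barrel 26 mm across, z 0 to 40 mm, lowest 4 mm tapered to 22; two brass plungers come out of it along +y and -y at z = 9. Starts upright in the holder, locked, plungers flush.
- gauge_collar (a point): Centre of the underside of the gauge's round collar (46 mm across, 6 mm thick), 40 mm from the foot
- gauge_grip (a point): Middle of the gauge's square grip (18 by 18 mm, faces square to the gauge's x and y), 65 mm from the foot; the grip runs from 46 to 84 mm. Hold it by its two x faces, fingers closing along x, to keep clear of the rocker above, which runs along y (48 mm long, 12 mm wide, reaching to 101 mm)
- rocker (a joint): Rocker on top of the gauge, pivot along the gauge's x at 92 mm from the foot: 0 = locked, ridged +y end down, plain -y end up; 0.5 = released, plain end down. Press near an end along the gauge's length with 3 to 10 N right to the stop (the pad travels 9 mm); it stays where it is left.
- release_pad (a point): Top face of the rocker's plain end, 18 mm from the pivot: pressing it down (towards the foot) releases the plungers
- lock_pad (a point): Top face of the rocker's ridged end, 18 mm from the pivot: pressing it down locks the plungers
- plunger_a (a joint): How far each of the two plungers stands out of the barrel, m: 0 = flush (start), about 0.002 when they touch the bore of the eyetube, 0.005 = fully out. Both move alike. Released, they spring out within 0.3 s; locked, they stay where they are unless pushed in with more than about 1.5 N.
- eyetube: Open white eyetube of the microscope: bore 30 mm, outside 39 mm, 58 mm deep. Origin at the centre of its mouth, z out along the bore, leaning 35 degrees from vertical towards the robot. Its twin, 68 mm along +y, has a black cap 4 mm proud of the rim. Gauge seated (collar on rim): foot at z = -40 mm, any turn about the bore; it then rests there by itself.
- microscope: White school stereo microscope, fixed, base 220 by 170 mm; origin on the table, its pillar (250 mm high) 118 mm along its +x, eyetubes leaning to its -x. Mouth of the open eyetube at (-75, -34, 250) mm in this frame
- holder: Wooden block, fixed, 74 by 74 by 46 mm high, with a square hole 34 by 34 mm right through; origin at the centre of its underside. The gauge stands in it with its collar on the block's top, its foot 6 mm above the table.
- eyepiece: Bystander: loose black eyepiece standing on the bench, 42 mm across, 60 mm high
- dust_cap: Bystander: black cap lying on the bench, 42 mm across, 13 mm high
- pencil: Bystander: pencil lying along its x, 195 mm long, 7 mm thick
- petri_dish: Bystander: glass dish 90 mm across, 15 mm high
- drop_bottle: Bystander: small amber bottle 36 mm across, 75 mm high
- screwdriver: Bystander: screwdriver lying along its x, 150 mm long
- slide_box: Bystander: grey slide box, fixed, 100 by 90 by 32 mm
Not all that is in view belongs to the job. Of the things that look like the gauge, the smaller one is meant. There is more than one size of the holder; the one meant has the size given above.

How it is judged (in metres and radians):
On the way, in this order (a step that is already met when the one before it is completed fails the run):
1. the gauge, still locked with its plungers in, sits in the open eyetube with its collar on the rim (z of gauge in the frame of eyetube below -0.037 m and distance between gauge and eyetube below 0.045 m and angle between the z axis of gauge and the z axis of eyetube, either way round below 0.12 rad and value of joint plunger_a below 0.0008 m), for 0.1 s.
2. in the eyetube the plungers have sprung out against the bore (z of gauge in the frame of eyetube below -0.037 m and distance between gauge and eyetube below 0.045 m and angle between the z axis of gauge and the z axis of eyetube, either way round below 0.12 rad and value of joint plunger_a above 0.0013 m and value of joint rocker above 0.3 rad), for 0.1 s.
3. still in the eyetube the gauge is locked again at that setting (z of gauge in the frame of eyetube below -0.037 m and distance between gauge and eyetube below 0.045 m and angle between the z axis of gauge and the z axis of eyetube, either way round below 0.12 rad and value of joint plunger_a between 0.0013 and 0.0027 m and value of joint rocker below 0.12 rad), for 0.1 s.
At the end, for the whole second after the job is handed in: The gauge stands at rest and let go in the holder, collar on the block (foot within 4 mm of its seated height, within 8 mm of the hole's centre, within 0.1 rad of upright), the rocker in the locked position (below 0.12 rad) and the plungers still set to the bore, standing out 1.3 to 2.7 mm (z of gauge in the frame of holder below 0.01 m and horizontal distance between gauge and holder below 0.008 m and angle between gauge's own z axis and vertical below 0.1 rad and value of joint rocker below 0.12 rad and value of joint plunger_a between 0.0013 and 0.0027 m and linear speed of gauge below 0.02 m/s); the robot touches nothing.
It fails at once if another loose thing on the bench is shoved more than 40 mm (distance of any of eyepiece, dust_cap, pencil, petri_dish, drop_bottle, screwdriver from where it was at the start of the episode above 0.04 m).
It also fails if it takes over 72 s, if anything falls off the work surface, if the arm or the gripper's body presses on something with over 40 N, if the wrist force passes 120 N, or if a joint passes its speed limit or range.

## Robot

A 6-joint arm with a two-finger parallel gripper is mounted at the origin on the work surface. World frame = base frame: x ahead of the robot, y to its left, z up, the work surface at z = 0. Lengths are in m, angles in degrees, forces in N, time in s.
With the tool pointing down it reaches from about 0.4 to 0.825 m from the base axis. Payload 7 kg.
Tool frame: the origin (TCP) lies at the centre of the arm's flange, where the gripper is bolted on; the fingertips stand 178 mm ahead of it and the grasp point (between the pads) lies 159 mm ahead of it (tip_reach is the distance from the TCP to the fingertips, in m); z points along the fingers, y is the line along which they close (so a half turn about z gives the same grasp; the last joint's range is limited). The gripper opens to 88 mm and grips with 3 to 60 N. Pads are 19 mm wide; open, the fingers measure 130 mm over their backs; the gripper's body (78 mm by 193 mm) begins 47 mm behind the grasp point.
Start: joints at [89.96, 20.546, 0.682, 0, -70.136, -16.507], TCP at [0.192, 0.647, 0.405] pointing down, gripper open.
Joint ranges: [-176.03, 176.03], [-82.01, 121.73], [-58.28, 71.71], [-173.87, 95.51], [-174.79, -0.11], [-173.66, 173.66]. Speed limits (degrees/s): [136.94, 136.94, 172.46, 180, 180, 180].

## Interface

Orientations are given as [roll, pitch, yaw] about the fixed x, y, z axes, in that order (R = Rz(yaw) Ry(pitch) Rx(roll)).
In Python, from plant import * gives the robot as it stands.
- The arm moves only by the shell command python3 -m handwheel 'ROWS'. ROWS is JSON, a list of rows, each a list of 7 numbers: the opening, from -1 (shut) to 1 (fully open), then the shift along the tool's x, y, z as a fraction of full scale, then the turn, a rotation vector about the tool's x, y, z as a fraction of full scale. A call has 1 to 5 rows; each row shifts and turns the commanded pose from where the row before left it, along the tool's axes as they then stand; what a row does not reach is not made up. Full scale, the value 1, is 0.025 m for a shift and 6 degrees for a turn. A row lasts 1/8 s, in which the tool goes at most 62.5 mm and 10.7 degrees, less where a joint would pass 70% of its speed; a pose out of reach is approached as far as the arm can. A call with a number of a shift or a turn outside -1 to 1 is refused whole. A call with a gripper value outside its range is refused whole. The fingers move at their own pace and stop on an object; the grip force is fixed at half the most. Time passes only in rows, so rows that do not move let the fingers close. It gives the time, the measured TCP pose, the force, the opening and the grip force at its end, in the units of the state.
- get_obs(): the state, without advancing time (a new reading comes with each control period).
- snapshot(name): name is "scene" or "top"; returns a dict with "color" (384x512x3 uint8, red, green, blue), "fx", "fy", "cx", "cy" (pixels), "R" (3x3) and "t" (3): a world point X has camera coordinates R X + t. Camera axes: x right, y down, z forward; pixel columns grow to the right and rows downward; lengths in m; the calibration is good to about 2 mm. A picture is of the moment at which its call begins. There is no depth.
- close_job(): hands the job in; it is judged then, once.
The state is a dict: "clock": time; "joint_pos": joint angles; "qvel": joint speeds; "tau": joint torques, N m; "tool_pos": TCP position; "orientation": TCP orientation; "force": force on the tool from outside, world axes, zero at the start; "moment": the same for the moment, N m; "opening": finger opening in m; "gripper_force": force on a finger pad.
Only numpy, scipy, OpenCV 4.12 (cv2) and the standard library are available. Lean on these libraries where they do the work, as an engineer would, in place of code of your own. Each camera call takes 0.05 s, during which the arm holds its last target. There are 200 camera calls.

## Working session

There is one attempt and no reset: what is moved stays moved. The work goes in short steps, Python scripts to look and compute and a shell command to move; the robot and the scene stay as the last step left them, time stands still between calls to the robot, and variables do not carry over. Pictures are saved under pics/ and viewed, at most 10 in all, crops included, and the job is handed in when it is done.

```bash
mkdir -p pics; ls; python3 - <<'E'
from plant import *
import cv2
for n in("scene","top"):
    s=snapshot(n); cv2.imwrite(f"pics/{n}0.png",cv2.resize(s["color"][:,:,::-1],(800,600),interpolation=cv2.INTER_CUBIC))
    print(n,s["fx"],s["cx"],s["cy"],s["R"],s["t"])
print(get_obs())
E
```

```text
pics
scene 454.6917284511976 246.2193875347442 187.316400873944 [[-0.46634876  0.88439953  0.0188758 ]
 [ 0.67646919  0.37029316 -0.6366101 ]
 [-0.57000725 -0.28411343 -0.77095479]] [ 0.25358609 -0.23206672  1.65285147]
top 356.9703266708719 257.2178459067473 192.1465910773684 [[ 0.0154571  -0.99949212  0.0278672 ]
 [-0.98676319 -0.01974805 -0.16096094]
 [ 0.16142951 -0.02501034 -0.98656728]] [-0.03777979  0.55611841  1.30876445]
{'clock': 0.1, 'joint_pos': array([ 8.99590825e+01,  2.05883206e+01,  6.39271072e-01, -1.67102297e-02,
       -7.01349229e+01, -1.65076812e+01]), 'qvel': array([-0.08524519, -0.14901613,  0.00625183, -0.00191465,  0.04394507,
        0.00747553]), 'tau': array([-9.00665073e-04, -5.84164023e+01,  2.93751651e+01,  7.01545805e+00,
        1.01207089e-02, -5.63801746e-05]), 'tool_pos': array([0.19220717, 0.64688625, 0.40381011]), 'orientation': array([ 1.79915025e+02, -8.80036329e-03, -1.65542819e+01]), 'force': array([-0.07755206,  0.1727888 ,  0.40335236]), 'moment': array([-0.03999085, -0.03777713, -0.06654852]), 'gripper_force': 0.0, 'opening': 0.08739524394944041}
```

View pics/scene0.png

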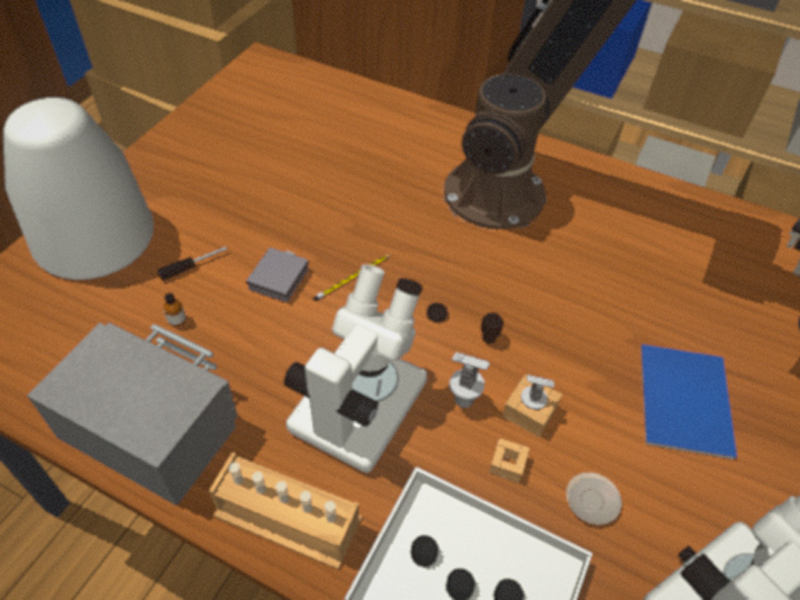

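View pics/top0.png

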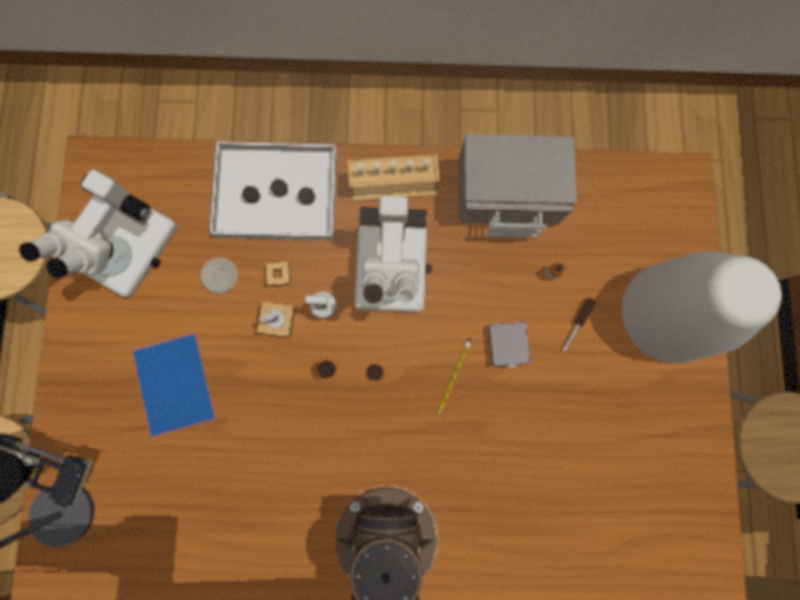

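Candidates. Gauge: the one in the wooden block (scene 537,395; top 274,318) or the larger one standing on the bench (scene 467,380; top 321,304). Holder: the block with the gauge (scene 533,405) or the small empty one (scene 510,460). Microscope: the one at scene (365,360), or the one at the lower right (740,560). I choose the gauge in the block, and will check with crops.

```bash
python3 - <<'E'
from plant import *
import cv2,numpy as np
a=snapshot("scene")["color"][:,:,::-1]; b=snapshot("top")["color"][:,:,::-1]
# scene crop cols 195..395, rows 155..305 ; x4
cv2.imwrite("pics/c1.png",cv2.resize(a[160:310,195:395],None,fx=4,fy=4,interpolation=cv2.INTER_CUBIC))
cv2.imwrite("pics/c2.png",cv2.resize(b[120:220,150:283],None,fx=6,fy=6,interpolation=cv2.INTER_CUBIC))
E
```

```text
(no output)
```

View pics/c1.png

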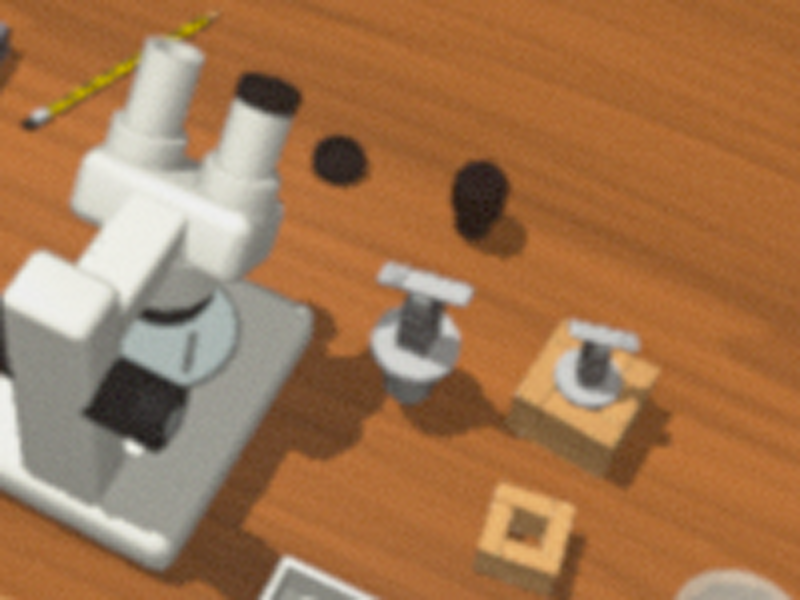

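View pics/c2.png

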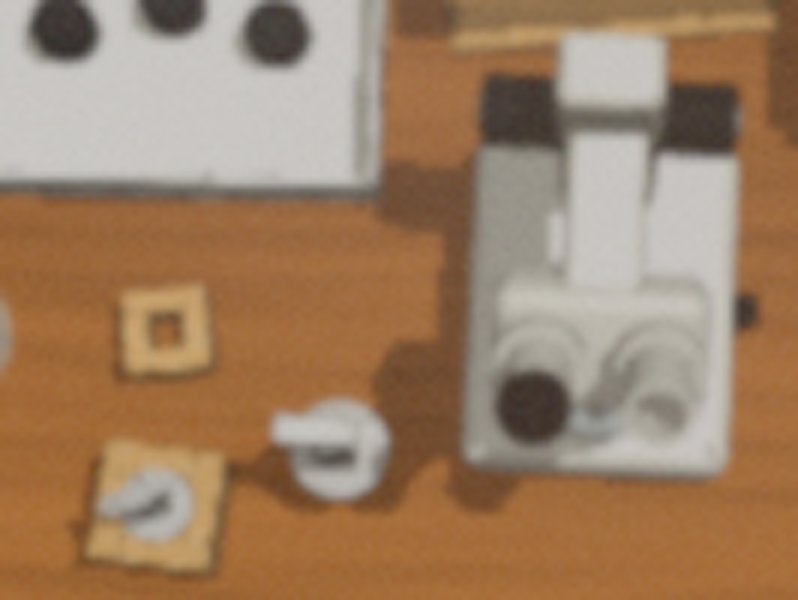

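```bash
cat > h.py <<'E'
from plant import *
import cv2,numpy as np
from scipy.spatial.transform import Rotation as Ro
def tri(S,T,ps,pt):
    P=lambda s:np.array([[s["fx"],0,s["cx"]],[0,s["fy"],s["cy"]],[0,0,1]])@np.c_[s["R"],s["t"]]
    X=cv2.triangulatePoints(P(S),P(T),np.array(ps,float).T,np.array(pt,float).T); X=(X[:3]/X[3]).T
    pr=lambda s:(lambda c:c[:,:2]/c[:,2:]*[s["fx"],s["fy"]]+[s["cx"],s["cy"]])(X@s["R"].T+s["t"])
    return X,pr(S)-ps,pr(T)-pt
def plane(s,p,z):
    p=np.atleast_2d(p).astype(float); C=-s["R"].T@s["t"]
    d=np.c_[(p-[s["cx"],s["cy"]])/[s["fx"],s["fy"]],np.ones(len(p))]@s["R"]
    return C+d*((z-C[2])/d[:,2])[:,None]
def proj(s,X):
    c=np.atleast_2d(X)@s["R"].T+s["t"]; return c[:,:2]/c[:,2:]*[s["fx"],s["fy"]]+[s["cx"],s["cy"]]
def crop(im,x,y,w,h,k): # pixel u,v of crop -> x+(u+.5)/k-.5
    return cv2.resize(im[y:y+h,x:x+w,::-1],None,fx=k,fy=k,interpolation=cv2.INTER_CUBIC)
def avg(n,k=6):
    s=snapshot(n); s["color"]=np.mean([s["color"]]+[snapshot(n)["color"] for _ in range(k-1)],0).astype(np.uint8); return s
E
python3 - <<'E'
from h import *
S=avg("scene");T=avg("top")
cv2.imwrite("pics/z.png",np.vstack([np.hstack([crop(S["color"],318,235,46,36,8),crop(T["color"],162,190,46,36,8)]),
 np.hstack([crop(S["color"],222,162,50,36,8)[:, :368],crop(T["color"],228,172,46,36,8)])]))
c1=lambda u,v:(195+(u+.5)/4-.5,160+(v+.5)/4-.5); c2=lambda u,v:(150+(u+.5)/6-.5,120+(v+.5)/6-.5)
X,a,b=tri(S,T,[c1(175,45),c1(268,93),c1(566,320),c1(660,376),c1(513,398),c1(590,380)],[c2(661,412),c2(533,406),c2(85,555),c2(108,443),c2(213,568),c2(160,505)])
np.set_printoptions(precision=4,suppress=True);print(X);print(a,b)
E
```

```text
[[ 0.536  -0.0315  0.2526]
 [ 0.539   0.0369  0.2471]
 [ 0.4852  0.2721  0.0875]
 [ 0.5308  0.3107  0.1119]
 [ 0.4829  0.2388 -0.0471]
 [ 0.5064  0.2769  0.0436]]
[[ 0.2235  0.0341]
 [ 0.3026  0.0385]
 [ 9.6405 -0.1646]
 [-3.9963 -0.2365]
 [ 3.9849  0.1475]
 [-0.3314 -0.0164]] [[ 0.2718 -0.1063]
 [ 0.363  -0.1323]
 [10.7584 -3.9648]
 [-4.6158  1.0147]
 [ 4.5158 -1.4792]
 [-0.3805  0.1022]]
```

View pics/z.png

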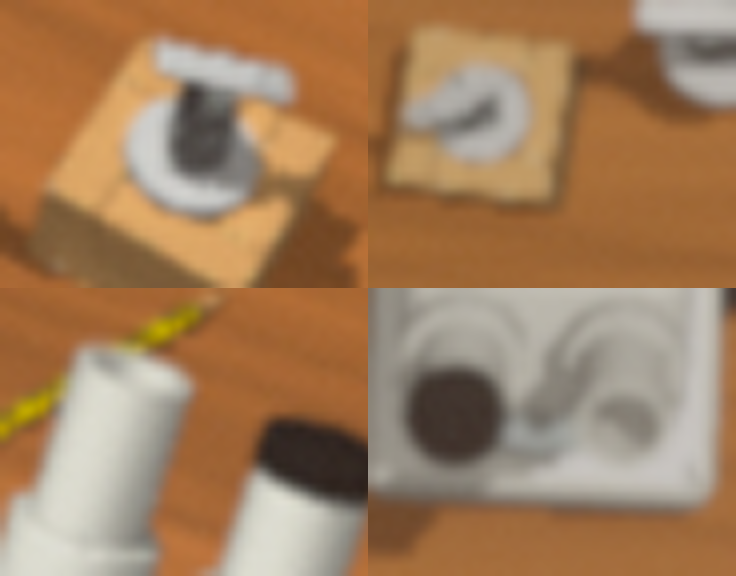

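```bash
python3 - <<'E'
from h import *
np.set_printoptions(precision=4,suppress=True)
S=snapshot("scene");T=snapshot("top")
s=lambda u,v:(318+(u+.5)/8-.5,235+(v+.5)/8-.5); t=lambda u,v:(162+(u-368+.5)/8-.5,190+(v+.5)/8-.5)
X,a,b=tri(S,T,[s(48,187),s(337,137),s(193,155)],[t(578,42),t(387,185),t(483,112)]);print(X,a,b)
print("top corners z.046",plane(T,[t(412,25),t(578,42),t(555,203),t(387,185)],.046))
print("scene corners",plane(S,[s(48,187),s(145,40),s(337,137)],.046))
print("collar",plane(S,s(193,155),.049),plane(T,t(483,112),.049))
for zl,zr in((.104,.104),(.109,.1),(.1,.109)):
    p,q=plane(S,s(157,53),zl)[0],plane(S,s(292,88),zr)[0]; d=q-p
    print(zl,p,q,np.linalg.norm(d),np.degrees(np.arctan2(d[1],d[0])), (proj(T,[p,q])-[162,190]+.5)*8-.5+[368,0])
m=lambda u,v:(222+(u+.5)/8-.5,162+(v-288+.5)/8-.5); n=lambda u,v:(228+(u-368+.5)/8-.5,172+(v-288+.5)/8-.5)
X,a,b=tri(S,T,[m(133,371),m(315,460)],[n(623,427),n(455,415)]);print(X,a,b)
print("mic base", plane(T,[(150+465/6,120+465/6),(150+728/6,120+472/6)],.02))
# rail silhouettes
E
```

```text
[[0.541  0.2355 0.044 ]
 [0.4728 0.3183 0.0427]
 [0.507  0.276  0.0473]] [[-0.4081 -0.0273]
 [ 0.3394  0.0097]
 [-0.021  -0.001 ]] [[-0.4619  0.1321]
 [ 0.3938 -0.1014]
 [-0.0241  0.0065]]
top corners z.046 [[0.5478 0.3116 0.046 ]
 [0.5412 0.2335 0.046 ]
 [0.465  0.2406 0.046 ]
 [0.472  0.3189 0.046 ]]
scene corners [[0.5418 0.2367 0.046 ]
 [0.4698 0.2448 0.046 ]
 [0.4755 0.3175 0.046 ]]
collar [[0.5081 0.2762 0.049 ]] [[0.5068 0.2756 0.049 ]]
0.104 [0.513  0.2548 0.104 ] [0.5045 0.299  0.104 ] 0.04495901447961711 100.83831176151052 [[506.2085  83.3144]
 [406.2507 100.0997]]
0.109 [0.5165 0.2552 0.109 ] [0.5017 0.2988 0.1   ] 0.04693900914362961 108.62917431368243 [[503.65    74.0856]
 [408.1693 107.4717]]
0.1 [0.5102 0.2545 0.1   ] [0.5081 0.2991 0.109 ] 0.04556729134214317 92.80195691978902 [[508.2426  90.6521]
 [403.8376  90.8279]]
[[ 0.5351 -0.0317  0.2473]
 [ 0.539   0.0358  0.2456]] [[0.4886 0.0735]
 [0.573  0.072 ]] [[ 0.5933 -0.2336]
 [ 0.6864 -0.2524]]
mic base [[ 0.5377  0.0855  0.02  ]
 [ 0.5365 -0.0835  0.02  ]]
```

```bash
python3 - <<'E'
from h import *
np.set_printoptions(precision=4,suppress=True)
S=snapshot("scene");T=snapshot("top")
c1=lambda u,v:(195+(u+.5)/4-.5,160+(v+.5)/4-.5); c2=lambda u,v:(150+(u+.5)/6-.5,120+(v+.5)/6-.5)
X,a,b=tri(S,T,[c1(470,290),c1(415,345)],[c2(274,430),c2(338,450)]);print("big gauge",X,a,b)
for z in(.02,.03):
  print("base",plane(S,[c1(163,565),c1(310,318)],z),plane(T,[c2(467,465),c2(728,472),c2(738,155),c2(480,155)],z))
d=np.array([.5075,.276,.34])-get_obs()["tool_pos"]; R=Ro.from_euler("xyz",get_obs()["orientation"],degrees=True)
print(R.inv().apply(d)/.025)
E
```

```text
big gauge [[0.541  0.1908 0.1379]
 [0.543  0.1628 0.0529]] [[0.4018 0.0295]
 [0.452  0.0384]] [[ 0.4618 -0.1417]
 [ 0.515  -0.1649]]
base [[0.7556 0.0794 0.02  ]
 [0.538  0.0808 0.02  ]] [[ 0.5393  0.0859  0.02  ]
 [ 0.5381 -0.0818  0.02  ]
 [ 0.7494 -0.0865  0.02  ]
 [ 0.7453  0.0833  0.02  ]]
base [[0.7598 0.0816 0.03  ]
 [0.5441 0.083  0.03  ]] [[ 0.5379  0.0853  0.03  ]
 [ 0.5366 -0.0812  0.03  ]
 [ 0.7464 -0.0858  0.03  ]
 [ 0.7424  0.0827  0.03  ]]
[16.3142 10.6357  2.5869]
```

```bash
python3 -m handwheel '[[1,0.96,0.626,0.15,0,0,0],[1,0.96,0.626,0.15,0,0,0],[1,0.96,0.626,0.15,0,0,0],[1,0.96,0.626,0.15,0,0,0],[1,0.96,0.626,0.15,0,0,0]]'
python3 -m handwheel '[[1,0.96,0.626,0.15,0,0,0],[1,0.96,0.626,0.15,0,0,0],[1,0.96,0.626,0.15,0,0,0],[1,0.96,0.626,0.15,0,0,0],[1,0.96,0.626,0.15,0,0,0]]'
python3 -m handwheel '[[1,0.96,0.626,0.15,0,0,0],[1,0.96,0.626,0.15,0,0,0],[1,0.96,0.626,0.15,0,0,0],[1,0.96,0.626,0.15,0,0,0],[1,0.96,0.626,0.15,0,0,0]]'
python3 -m handwheel '[[1,0.96,0.626,0.15,0,0,0],[1,0.96,0.626,0.15,0,0,0],[1,0,0,0,0,0,1],[1,0,0,0,0,0,1],[1,0,0,0,0,0,1]]'
python3 -m handwheel '[[1,0,0,0,0,0,1],[1,0,0,0,0,0,1],[1,0,0,0,0,0,1],[1,0,0,0,0,0,1],[1,0,0,0,0,0,1]]'
python3 -m handwheel '[[1,0,0,0,0,0,1],[1,0,0,0,0,0,0.15],[1,0,0,0,0,0,0]]'
```

```text
clock: 1.62
tool_pos: [0.2861, 0.5364, 0.3858]
orientation: [-180.0, 0.0, -16.6]
force: [0.2, 0.8, -0.2]
opening: 0.0875
gripper_force: 0.0
clock: 2.25
tool_pos: [0.3788, 0.427, 0.3671]
orientation: [-180.0, -0.0, -16.6]
force: [-0.6, 0.9, 0.2]
opening: 0.0875
gripper_force: 0.0
clock: 2.88
tool_pos: [0.4713, 0.3177, 0.3483]
orientation: [-180.0, -0.0, -16.6]
force: [0.3, -0.2, -0.2]
opening: 0.0876
gripper_force: 0.0
clock: 3.5
tool_pos: [0.5079, 0.2746, 0.3408]
orientation: [-180.0, -0.0, -34.8]
force: [-0.2, 0.4, 0.1]
opening: 0.0878
gripper_force: 0.0
clock: 4.12
tool_pos: [0.5078, 0.2748, 0.3409]
orientation: [-180.0, 0.0, -64.8]
force: [-0.2, -0.1, 0.6]
opening: 0.0877
gripper_force: 0.0
clock: 4.5
tool_pos: [0.5077, 0.2753, 0.3409]
orientation: [-180.0, 0.0, -71.4]
force: [0.2, 0.4, -0.2]
opening: 0.0875
gripper_force: 0.0
```

```bash
python3 -m handwheel '[[1,0,0,0.9,0,0,0],[1,0,0,0.9,0,0,0],[1,0,0,0.9,0,0,0],[1,0,0,0.9,0,0,0],[1,0,0,0.7,0,0,0]]'
python3 -m handwheel '[[1,0,0,0,0,0,0],[-1,0,0,0,0,0,0],[-1,0,0,0,0,0,0],[-1,0,0,0,0,0,0],[-1,0,0,0,0,0,0]]'
python3 -m handwheel '[[-1,0,0,0,0,0,0],[-1,0,0,0,0,0,0],[-1,0,0,0,0,0,0]]'
python3 - <<'E'
from h import *
S=avg("scene",4);T=avg("top",4)
cv2.imwrite("pics/g.png",np.hstack([crop(S["color"],318,225,48,46,8),crop(T["color"],162,185,48,46,8)]))
E
```

```text
clock: 5.12
tool_pos: [0.5075, 0.2755, 0.2325]
orientation: [180.0, -0.0, -71.3]
force: [-0.1, 0.2, 0.3]
opening: 0.0879
gripper_force: 0.0
clock: 5.75
tool_pos: [0.5076, 0.2758, 0.2338]
orientation: [-180.0, 0.0, -71.4]
force: [0.3, 0.2, 0.3]
opening: 0.0531
gripper_force: 0.0
clock: 6.12
tool_pos: [0.5076, 0.2758, 0.2334]
orientation: [180.0, -0.0, -71.4]
force: [0.4, 0.7, -0.6]
opening: 0.0231
gripper_force: 0.0
```

View pics/g.png

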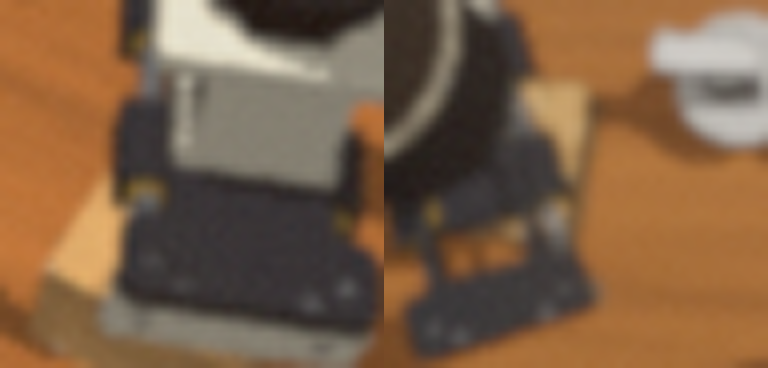

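The view is blocked by the gripper, so I will rely on the finger opening. The fingers (at 23 mm) are still closing.

```bash
python3 -m handwheel '[[-1,0,0,0,0,0,0],[-1,0,0,0,0,0,0],[-1,0,0,0,0,0,0]]'
python3 -m handwheel '[[-1,0,0,-0.2,0,0,0],[-1,0,0,-0.4,0,0,0],[-1,0,0,-0.6,0,0,0],[-1,0,0,-1,0,0,0],[-1,0,0,-1,0,0,0]]'
```

```text
clock: 6.9
tool_pos: [0.5076, 0.2758, 0.2334]
orientation: [-180.0, 0.0, -71.4]
force: [0.8, 0.4, -0.5]
opening: 0.018
gripper_force: 30.0
clock: 7.52
tool_pos: [0.5075, 0.2757, 0.3152]
orientation: [-180.0, 0.0, -71.4]
force: [0.2, 0.5, -0.7]
opening: 0.0183
gripper_force: 30.0
```

```bash
python3 -m handwheel '[[-1,0.5,0.4,-0.9,0,0,0],[-1,0.958,0.827,-0.526,0,0,0],[-1,0.958,0.827,-0.526,0,0,0],[-1,0.958,0.827,-0.526,0,0,0],[-1,0.958,0.827,-0.526,0,0,0]]'
python3 -m handwheel '[[-1,0.958,0.827,-0.526,0,0,0],[-1,0.958,0.827,-0.526,0,0,0],[-1,0.958,0.827,-0.526,0,0,0],[-1,0.958,0.827,-0.526,0,0,0],[-1,0.958,0.827,-0.526,0,0,0]]'
python3 -m handwheel '[[-1,0.958,0.827,-0.526,0,0,0],[-1,0,0,0,0,0,0.775],[-1,0,0,0,0,0,0.775],[-1,0,0,0,0,0,0.775],[-1,0,0,0,0,0,0.775]]'
python3 -m handwheel '[[-1,0,0,0,0.972,0,0],[-1,0,0,0,0.972,0,0],[-1,0,0,0,0.972,0,0],[-1,0,0,0,0.972,0,0],[-1,0,0,0,0.972,0,0]]'
python3 -m handwheel '[[-1,0,0,0,0.972,0,0],[-1,0,0,0,0,0,0],[-1,0,0,0,0,0,0]]'
python3 - <<'E'
from h import *
np.set_printoptions(precision=4,suppress=True)
S=avg("scene",4);T=avg("top",4)
cv2.imwrite("pics/p.png",np.hstack([crop(S["color"],205,135,66,70,6),crop(T["color"],222,165,66,70,6)]))
o=get_obs();print(o["joint_pos"],o["tool_pos"],o["orientation"])
R=Ro.from_euler("xyz",o["orientation"],degrees=True)
f=o["tool_pos"]+R.apply([0,0,.227]);print("foot",f,"axis",-R.apply([0,0,1]))
print("foot px",(proj(S,f)-[205,135]+.5)*6-.5,(proj(T,f)-[222,165]+.5)*6-.5+[396,0])
E
```

```text
clock: 8.15
tool_pos: [0.4535, 0.1425, 0.3901]
orientation: [-179.9, 0.0, -71.4]
force: [0.5, -0.4, -2.1]
opening: 0.0181
gripper_force: 30.0
clock: 8.78
tool_pos: [0.3932, -0.004, 0.4558]
orientation: [-179.9, 0.0, -71.4]
force: [-0.1, -0.5, -1.4]
opening: 0.0178
gripper_force: 30.0
clock: 9.4
tool_pos: [0.3816, -0.0324, 0.4684]
orientation: [-179.9, 0.0, -90.2]
force: [0.0, -0.7, -1.9]
opening: 0.0178
gripper_force: 30.0
clock: 10.02
tool_pos: [0.3816, -0.0323, 0.4684]
orientation: [-150.6, 0.1, -90.0]
force: [0.6, -0.8, -1.8]
opening: 0.0179
gripper_force: 30.0
clock: 10.4
tool_pos: [0.3821, -0.0325, 0.4682]
orientation: [-145.1, 0.0, -90.1]
force: [-0.1, -0.5, -1.9]
opening: 0.0175
gripper_force: 30.0
[ 31.3769 -24.193  -49.9885  29.6456 -37.1778 -50.9938] [ 0.3825 -0.032   0.4674] [-145.0424   -0.0093  -90.0543]
foot [ 0.5125 -0.0321  0.2813] axis [-0.573   0.0007  0.8196]
foot px [[229.5686 135.7309]] [[629.241  176.3658]]
```

View pics/p.png

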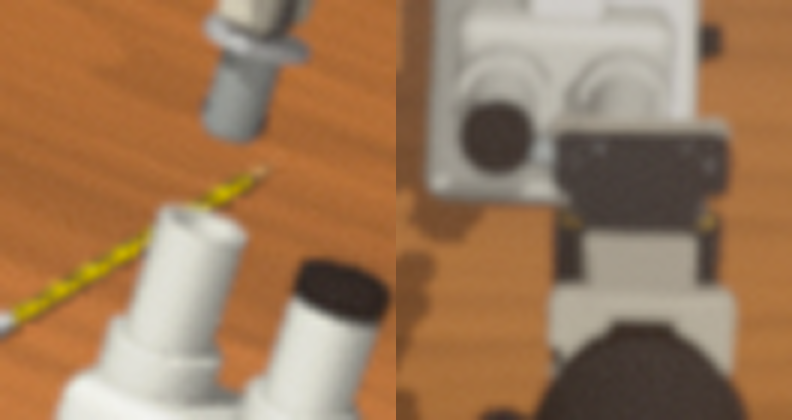

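```bash
python3 - <<'E'
from h import *
np.set_printoptions(precision=4,suppress=True)
S=snapshot("scene");T=snapshot("top")
k=lambda u,v:(205+(u+.5)/6-.5,135+(v+.5)/6-.5)
n=lambda u,v:(228+(u-368+.5)/8-.5,172+(v-288+.5)/8-.5);c2=lambda u,v:(150+(u+.5)/6-.5,120+(v+.5)/6-.5)
for M in([.536,-.0325,.25],[.534,-.0325,.25],[.536,-.0345,.25]): print(M,(proj(S,M)-[205,135]+.5)*6-.5,(proj(T,M)-[150,120]+.5)*6-.5)
for tp in(n(623,427),c2(661,412)):
  print(plane(T,tp,.25)); print(tri(S,T,[k(203,227),k(200.6,230.7)],[tp,tp])[0])
E
```

```text
[0.536, -0.0325, 0.25] [[201.994  221.0714]] [[664.3574 412.3021]]
[0.534, -0.0325, 0.25] [[204.225  217.9963]] [[664.305 415.974]]
[0.536, -0.0345, 0.25] [[197.8731 219.3827]] [[668.0812 412.3767]]
[[ 0.5339 -0.0297  0.25  ]]
[[ 0.5352 -0.0313  0.2458]
 [ 0.5358 -0.0318  0.2436]]
[[ 0.5361 -0.0307  0.25  ]]
[[ 0.5368 -0.0312  0.2475]
 [ 0.5373 -0.0318  0.2454]]
```

The scene crop shows the gauge held over the open tube. Its foot is at (232,132) and the mouth at (203,227), and they line up to within about 1 mm. I will go down along the bore.

```bash
python3 -m handwheel '[[-1,0,0,0.6,0,0,0],[-1,0,0,0.6,0,0,0],[-1,0,0,0.3,0,0,0],[-1,0,0,0.15,0,0,0],[-1,0,0,0.15,0,0,0]]'
python3 -m handwheel '[[-1,0,0,0.15,0,0,0],[-1,0,0,0.1,0,0,0],[-1,0,0,0.1,0,0,0]]'
python3 - <<'E'
from h import *
S=avg("scene",4)
cv2.imwrite("pics/q.png",crop(S["color"],205,135,66,60,9))
E
```

```text
clock: 11.52
tool_pos: [0.4083, -0.032, 0.4309]
orientation: [-145.0, 0.0, -90.0]
force: [-0.1, 0.4, -1.5]
opening: 0.0179
gripper_force: 30.0
clock: 11.9
tool_pos: [0.4133, -0.032, 0.4236]
orientation: [-145.0, 0.0, -90.0]
force: [0.4, -0.8, -1.2]
opening: 0.0185
gripper_force: 30.0
```

View pics/q.png

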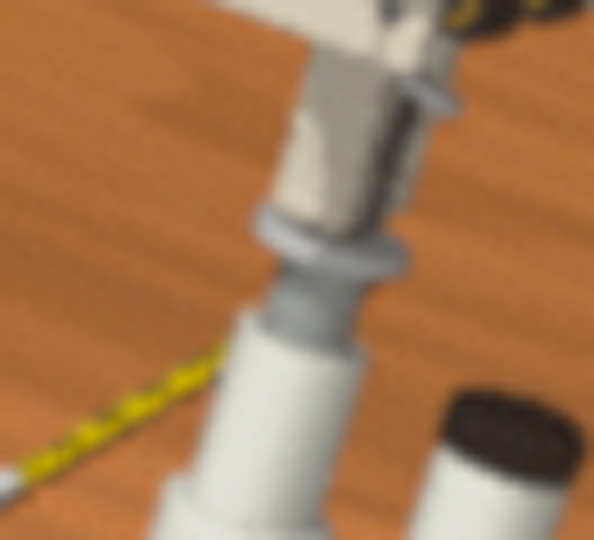

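The barrel is in the bore and free of contact: the rim is at (305,335), the collar at (330,245). I carry on down until the collar contacts.

```bash
python3 -m handwheel '[[-1,0,0,0.16,0,0,0],[-1,0,0,0.16,0,0,0],[-1,0,0,0.16,0,0,0],[-1,0,0,0.16,0,0,0],[-1,0,0,0,0,0,0]]'
python3 -m handwheel '[[-1,0,0,0.1,0,0,0],[-1,0,0,0.08,0,0,0],[-1,0,0,0.04,0,0,0],[-1,0,0,0,0,0,0]]'
python3 -m handwheel '[[-1,0,0,0.04,0,0,0],[-1,0,0,0,0,0,0]]'
python3 -m handwheel '[[-1,0,0,0.04,0,0,0],[-1,0,0,0,0,0,0]]'
```

```text
clock: 12.72
tool_pos: [0.4226, -0.032, 0.4101]
orientation: [-145.0, 0.0, -90.0]
force: [4.5, 2.9, -2.3]
opening: 0.0179
gripper_force: 30.0
clock: 13.22
tool_pos: [0.4256, -0.032, 0.4059]
orientation: [-145.0, 0.0, -90.0]
force: [2.8, 1.7, 0.4]
opening: 0.0178
gripper_force: 30.0
clock: 13.48
tool_pos: [0.4261, -0.032, 0.4051]
orientation: [-145.0, 0.0, -90.0]
force: [1.9, 2.3, 1.9]
opening: 0.0179
gripper_force: 30.0
clock: 13.72
tool_pos: [0.4267, -0.032, 0.4043]
orientation: [-145.0, 0.0, -90.0]
force: [2.4, 2.5, 2.3]
opening: 0.0176
gripper_force: 30.0
```

```bash
python3 -m handwheel '[[-1,-0.02,-0.03,0,0,0,0],[-1,0,0,0.05,0,0,0],[-1,0,0,0,0,0,0]]'
python3 -m handwheel '[[-1,-0.02,-0.01,0.04,0,0,0],[-1,0,0,0,0,0,0]]'
python3 -m handwheel '[[-1,0,0,0.04,0,0,0],[-1,0,0,0,0,0,0]]'
```

```text
clock: 14.1
tool_pos: [0.4278, -0.0317, 0.4031]
orientation: [-145.1, -0.0, -90.1]
force: [2.3, 1.4, 0.9]
opening: 0.018
gripper_force: 30.0
clock: 14.35
tool_pos: [0.4282, -0.0315, 0.4027]
orientation: [-145.0, -0.0, -90.1]
force: [-5.6, 1.6, 5.1]
opening: 0.0183
gripper_force: 30.0
clock: 14.6
tool_pos: [0.4283, -0.0316, 0.4024]
orientation: [-145.0, -0.0, -90.1]
force: [-21.2, 5.0, 15.6]
opening: 0.0182
gripper_force: 30.0
```

```bash
python3 -m handwheel '[[-1,0,0,-0.04,0,0,0],[-1,0,0,0,0,0,0],[0,0,0,0,0,0,0],[0,0,0,0,0,0,0],[0,0,0,0,0,0,0]]'
python3 -m handwheel '[[0,0,0,0,0,0,0],[0,0,0,-0.3,0,0,0],[0,0,0,-0.9,0,0,0],[0,0,0,-0.9,0,0,0],[0,0,0,-0.9,0,0,0]]'
python3 -m handwheel '[[-1,1,0,0,0,0,0],[-1,0,0,0,0,0,0],[-1,0,0,0,0,0,0],[-1,0,0,0,0,0,0],[-1,0,0,0,0,0,0]]'
python3 -m handwheel '[[-1,0,0,0,0,0,0],[-1,0,0,0,0,0,0]]'
python3 - <<'E'
from h import *
S=avg("scene",4);T=avg("top",4)
cv2.imwrite("pics/r.png",np.hstack([crop(S["color"],205,115,66,80,6),crop(T["color"],222,165,66,80,6)]))
print(get_obs()["tool_pos"])
E
```

```text
clock: 15.22
tool_pos: [0.4287, -0.0312, 0.4026]
orientation: [-145.0, -0.0, -90.1]
force: [0.2, 0.2, 0.4]
opening: 0.041
gripper_force: 0.0
clock: 15.85
tool_pos: [0.3849, -0.0311, 0.4652]
orientation: [-145.0, 0.0, -90.0]
force: [0.2, 0.2, 0.4]
opening: 0.0441
gripper_force: 0.0
clock: 16.48
tool_pos: [0.3857, -0.0559, 0.4641]
orientation: [-145.0, -0.0, -90.0]
force: [0.6, -0.2, 0.1]
opening: 0.0019
gripper_force: 0.0
clock: 16.73
tool_pos: [0.3857, -0.056, 0.4642]
orientation: [-145.0, -0.0, -90.0]
force: [-0.6, 0.5, 0.5]
opening: 0.0005
gripper_force: 0.0
[ 0.38565175 -0.05609371  0.46430141]
```

View pics/r.png

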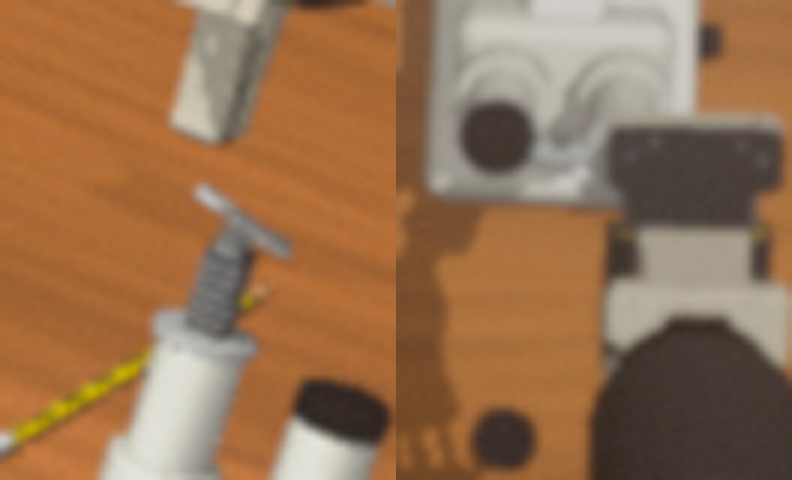

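The rocker's left (-y) end is up at (203,193) and the closed tips are above it at (205,130). Pressing now.

```bash
python3 -m handwheel '[[-1,0,0,0.4,0,0,0],[-1,0,0,0.3,0,0,0],[-1,0,0,0.1,0,0,0],[-1,0,0,0.06,0,0,0],[-1,0,0,0,0,0,0]]'
python3 -m handwheel '[[-1,0,0,0.08,0,0,0],[-1,0,0,0.08,0,0,0],[-1,0,0,0,0,0,0]]'
python3 -m handwheel '[[-1,0,0,0.06,0,0,0],[-1,0,0,0,0,0,0]]'
```

```text
clock: 17.75
tool_pos: [0.398, -0.0562, 0.4466]
orientation: [-145.0, -0.0, -90.1]
force: [-0.5, -0.5, 0.2]
opening: 0.0003
gripper_force: 0.0
clock: 18.12
tool_pos: [0.4004, -0.0561, 0.4435]
orientation: [-145.0, 0.0, -90.0]
force: [-0.1, -1.3, 0.6]
opening: 0.0004
gripper_force: 0.5
clock: 18.38
tool_pos: [0.4012, -0.0561, 0.4422]
orientation: [-145.0, -0.0, -90.1]
force: [-1.5, -3.3, 1.3]
opening: 0.0004
gripper_force: 1.5
```

```bash
python3 -m handwheel '[[-1,0,0,0.06,0,0,0],[-1,0,0,0.06,0,0,0],[-1,0,0,0,0,0,0]]'
python3 -m handwheel '[[-1,0,0,0.06,0,0,0],[-1,0,0,0.04,0,0,0],[-1,0,0,0,0,0,0]]'
```

```text
clock: 18.75
tool_pos: [0.4029, -0.0561, 0.4396]
orientation: [-145.0, -0.0, -90.0]
force: [-1.2, -3.1, 1.8]
opening: 0.0004
gripper_force: 1.7
clock: 19.12
tool_pos: [0.4039, -0.0566, 0.4386]
orientation: [-145.0, -0.0, -90.1]
force: [-15.8, -5.0, 14.2]
opening: 0.0006
gripper_force: 10.5
```

```bash
python3 -m handwheel '[[-1,0,0,-0.2,0,0,0],[-1,0,0,-0.8,0,0,0],[-1,-1,0,0,0,0,0],[-1,-0.98,0,0,0,0,0],[-1,0,0,0,0,0,0]]'
python3 -m handwheel '[[-1,0,0,0.3,0,0,0],[-1,0,0,0.2,0,0,0],[-1,0,0,0.1,0,0,0],[-1,0,0,0.06,0,0,0],[-1,0,0,0,0,0,0]]'
python3 -m handwheel '[[-1,0,0,0.06,0,0,0],[-1,0,0,0,0,0,0]]'
```

```text
clock: 19.75
tool_pos: [0.3901, -0.0052, 0.458]
orientation: [-145.0, 0.0, -89.9]
force: [0.4, 0.6, 0.3]
opening: 0.0002
gripper_force: 0.0
clock: 20.38
tool_pos: [0.3995, -0.0068, 0.4446]
orientation: [-145.0, -0.0, -90.1]
force: [0.5, 0.5, -0.5]
opening: 0.0002
gripper_force: 0.2
clock: 20.62
tool_pos: [0.4003, -0.0066, 0.4435]
orientation: [-145.0, 0.0, -90.0]
force: [-1.2, 0.8, 0.5]
opening: 0.0007
gripper_force: 0.8
```

The contact height matches the first press, so the rocker did flip. I press on to the stop to lock it.

```bash
python3 -m handwheel '[[-1,0,0,0.06,0,0,0],[-1,0,0,0.06,0,0,0],[-1,0,0,0.06,0,0,0],[-1,0,0,0,0,0,0]]'
python3 -m handwheel '[[-1,0,0,0.04,0,0,0],[-1,0,0,0,0,0,0]]'
python3 -m handwheel '[[-1,0,0,0.03,0,0,0],[-1,0,0,0,0,0,0]]'
```

```text
clock: 21.12
tool_pos: [0.4031, -0.0062, 0.44]
orientation: [-144.9, 0.1, -90.0]
force: [-5.7, 4.7, 4.2]
opening: 0.0007
gripper_force: 3.6
clock: 21.38
tool_pos: [0.4036, -0.0062, 0.4395]
orientation: [-144.9, 0.1, -90.0]
force: [-11.6, 5.5, 6.4]
opening: 0.0006
gripper_force: 6.7
clock: 21.62
tool_pos: [0.4039, -0.0062, 0.4393]
orientation: [-144.9, 0.1, -90.0]
force: [-18.3, 8.7, 11.9]
opening: 0.0006
gripper_force: 10.7
```

```bash
python3 -m handwheel '[[-1,0,0,-0.2,0,0,0],[-1,0,0,-1,0,0,0],[0.2,1,0,0,0,0,0],[0.2,0,0,0,0,0,0],[0.2,0,0,0,0,0,0]]'
python3 -m handwheel '[[0.2,0,0,0,0,0,0],[0.2,0,0,0,0,0,0],[0.2,0,0,0,0,0,0]]'
python3 - <<'E'
from h import *
o=get_obs();R=Ro.from_euler("xyz",o["orientation"],degrees=True);print(o["orientation"],R.inv().apply(np.array([.4287,-.0313,.4026])-o["tool_pos"])/.025)
S=avg("scene",4)
cv2.imwrite("pics/s.png",crop(S["color"],205,115,66,60,9))
E
```

```text
clock: 22.25
tool_pos: [0.3866, -0.0317, 0.4626]
orientation: [-145.0, -0.0, -90.1]
force: [0.3, 0.1, -0.4]
opening: 0.0247
gripper_force: 0.0
clock: 22.62
tool_pos: [0.3867, -0.0314, 0.4627]
orientation: [-145.0, -0.0, -90.0]
force: [-0.0, 0.4, -1.2]
opening: 0.0511
gripper_force: 0.0
[-1.45026173e+02 -1.23186647e-02 -9.00360737e+01] [-0.00723879  0.00357143  2.93317767]
```

View pics/s.png

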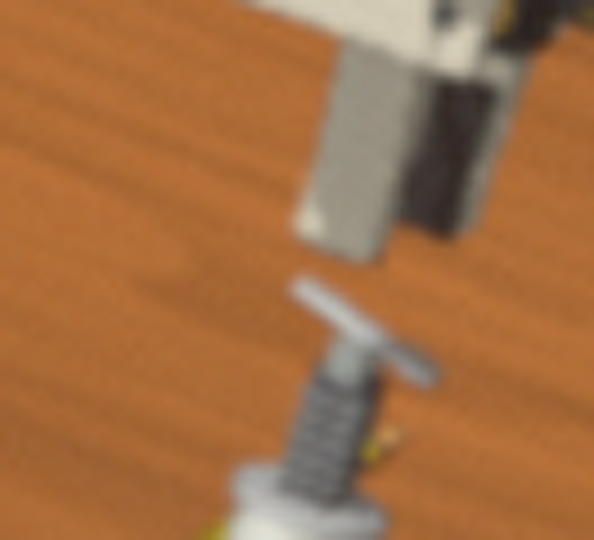

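The rocker is back in its locked tilt: plain end up at (300,285), ridged end down at (435,375). The collar is on the rim. I re-grasp and draw the gauge out.

```bash
python3 -m handwheel '[[0.2,0,0,0.8,0,0,0],[0.2,0,0,0.8,0,0,0],[0.2,0,0,0.8,0,0,0],[0.2,0,0,0.5,0,0,0],[0.2,0,0,0,0,0,0]]'
python3 -m handwheel '[[-1,0,0,0,0,0,0],[-1,0,0,0,0,0,0],[-1,0,0,0,0,0,0],[-1,0,0,0,0,0,0],[-1,0,0,0,0,0,0]]'
python3 -m handwheel '[[-1,0,0,0,0,0,0],[-1,0,0,0,0,0,0],[-1,0,0,0,0,0,0]]'
```

```text
clock: 23.45
tool_pos: [0.4283, -0.032, 0.4025]
orientation: [-145.1, -0.1, -90.1]
force: [0.3, 0.5, -0.3]
opening: 0.0526
gripper_force: 0.0
clock: 24.08
tool_pos: [0.428, -0.0316, 0.4036]
orientation: [-145.0, 0.0, -90.0]
force: [-5.9, 3.0, 3.8]
opening: 0.0183
gripper_force: 30.0
clock: 24.45
tool_pos: [0.428, -0.0316, 0.4036]
orientation: [-145.0, 0.0, -90.0]
force: [-5.5, 2.0, 3.6]
opening: 0.0177
gripper_force: 30.0
```

```bash
python3 -m handwheel '[[-1,-0.012,0,-0.03,0,0,0],[-1,0,0,0,0,0,0]]'
python3 -m handwheel '[[-1,-0.01,0,-0.06,0,0,0],[-1,0,0,0,0,0,0]]'
```

```text
clock: 24.7
tool_pos: [0.4277, -0.0314, 0.4038]
orientation: [-145.0, -0.0, -90.1]
force: [-0.3, 0.6, -1.2]
opening: 0.0177
gripper_force: 30.0
clock: 24.95
tool_pos: [0.4268, -0.0312, 0.4052]
orientation: [-145.0, -0.0, -90.1]
force: [0.2, -0.8, -1.8]
opening: 0.0178
gripper_force: 30.0
```

```bash
python3 -m handwheel '[[-1,0,0,-0.2,0,0,0],[-1,0,0,-0.2,0,0,0],[-1,0,0,-0.2,0,0,0],[-1,0,0,-0.2,0,0,0],[-1,0,0,-0.2,0,0,0]]'
python3 -m handwheel '[[-1,0,0,-0.2,0,0,0],[-1,0,0,-0.2,0,0,0],[-1,0,0,-0.4,0,0,0],[-1,0,0,-0.6,0,0,0],[-1,0,0,-0.7,0,0,0]]'
```

```text
clock: 25.58
tool_pos: [0.4124, -0.031, 0.4262]
orientation: [-145.0, 0.0, -90.0]
force: [0.1, -0.4, -2.6]
opening: 0.0181
gripper_force: 30.0
clock: 26.2
tool_pos: [0.382, -0.0311, 0.4694]
orientation: [-145.0, 0.0, -90.1]
force: [-0.4, -0.3, -0.5]
opening: 0.0177
gripper_force: 30.0
```

```bash
python3 -m handwheel '[[-1,0,0,0,-0.972,0,0],[-1,0,0,0,-0.972,0,0],[-1,0,0,0,-0.972,0,0],[-1,0,0,0,-0.972,0,0],[-1,0,0,0,-0.972,0,0]]'
python3 -m handwheel '[[-1,0,0,0,-0.972,0,0],[-1,0,0,0,0,0,-0.775],[-1,0,0,0,0,0,-0.775],[-1,0,0,0,0,0,-0.775],[-1,0,0,0,0,0,-0.775]]'
python3 -m handwheel '[[-1,-0.958,-0.827,0.4,0,0,0],[-1,-0.958,-0.827,0.4,0,0,0],[-1,-0.958,-0.827,0.4,0,0,0],[-1,-0.958,-0.827,0.4,0,0,0],[-1,-0.958,-0.827,0.4,0,0,0]]'
python3 -m handwheel '[[-1,-0.958,-0.827,0.4,0,0,0],[-1,-0.958,-0.827,0.4,0,0,0],[-1,-0.958,-0.827,0.4,0,0,0],[-1,-0.958,-0.827,0.4,0,0,0],[-1,-0.958,-0.827,0.4,0,0,0]]'
python3 -m handwheel '[[-1,0,0,0,0,0,0],[-1,0,0,0,0,0,0]]'
python3 - <<'E'
from h import *
o=get_obs();R=Ro.from_euler("xyz",o["orientation"],degrees=True);print(o["orientation"],R.inv().apply(np.array([.5072,.276,.300])-o["tool_pos"])/.025)
E
```

```text
clock: 26.82
tool_pos: [0.3823, -0.0306, 0.4696]
orientation: [-174.3, 0.1, -90.0]
force: [0.4, -0.5, -1.5]
opening: 0.0179
gripper_force: 30.0
clock: 27.45
tool_pos: [0.3823, -0.0307, 0.4694]
orientation: [-180.0, 0.0, -71.2]
force: [0.1, -0.2, -1.8]
opening: 0.0179
gripper_force: 30.0
clock: 28.08
tool_pos: [0.4425, 0.1168, 0.4191]
orientation: [-180.0, 0.0, -71.4]
force: [0.0, -0.1, -1.8]
opening: 0.0176
gripper_force: 30.0
clock: 28.7
tool_pos: [0.5024, 0.2633, 0.369]
orientation: [-180.0, 0.0, -71.4]
force: [-1.0, -0.2, -1.6]
opening: 0.0178
gripper_force: 30.0
clock: 28.95
tool_pos: [0.502, 0.2619, 0.369]
orientation: [180.0, 0.0, -71.4]
force: [0.0, -0.9, -2.1]
opening: 0.0178
gripper_force: 30.0
[ 1.79971949e+02  2.54221747e-03 -7.14087010e+01] [-0.46770506 -0.37700991  2.7587868 ]
```

```bash
python3 -m handwheel '[[-1,-0.468,-0.377,0.7,0,0,0],[-1,0,0,1,0,0,0],[-1,0,0,0.9,0,0,0],[-1,0,0,0.5,0,0,0],[-1,0,0,0.3,0,0,0]]'
python3 -m handwheel '[[-1,0,0,0.2,0,0,0],[-1,0,0,0.2,0,0,0],[-1,0,0,0.2,0,0,0],[-1,0,0,0,0,0,0]]'
```

```text
clock: 29.58
tool_pos: [0.5076, 0.2759, 0.2832]
orientation: [180.0, -0.0, -71.5]
force: [0.2, 1.1, -2.2]
opening: 0.0175
gripper_force: 30.0
clock: 30.08
tool_pos: [0.5075, 0.2758, 0.2686]
orientation: [180.0, -0.0, -71.4]
force: [0.1, -0.2, -2.0]
opening: 0.0179
gripper_force: 30.0
```

```bash
python3 -m handwheel '[[-1,0,0,0.2,0,0,0],[-1,0,0,0.2,0,0,0],[-1,0,0,0.2,0,0,0],[-1,0,0,0,0,0,0]]'
python3 -m handwheel '[[-1,0,0,0.2,0,0,0],[-1,0,0,0.2,0,0,0],[-1,0,0,0.16,0,0,0],[-1,0,0,0,0,0,0]]'
python3 -m handwheel '[[-1,0,0,0.12,0,0,0],[-1,0,0,0,0,0,0]]'
```

```text
clock: 30.58
tool_pos: [0.5074, 0.2758, 0.2532]
orientation: [179.9, -0.0, -71.5]
force: [0.3, -0.1, -1.4]
opening: 0.018
gripper_force: 30.0
clock: 31.08
tool_pos: [0.5074, 0.2758, 0.2393]
orientation: [180.0, -0.0, -71.4]
force: [0.2, -0.2, -1.6]
opening: 0.0179
gripper_force: 30.0
clock: 31.32
tool_pos: [0.5075, 0.2758, 0.2366]
orientation: [180.0, -0.0, -71.4]
force: [1.0, 0.8, -2.4]
opening: 0.0176
gripper_force: 30.0
```

```bash
python3 -m handwheel '[[-1,0,0,0.06,0,0,0],[-1,0,0,0,0,0,0]]'
python3 -m handwheel '[[-1,0,0,0.04,0,0,0],[-1,0,0,0,0,0,0]]'
python3 -m handwheel '[[-1,0,0,0.03,0,0,0],[-1,0,0,0,0,0,0]]'
```

```text
clock: 31.58
tool_pos: [0.5075, 0.2759, 0.2353]
orientation: [180.0, -0.0, -71.5]
force: [-0.6, 1.0, -2.1]
opening: 0.0178
gripper_force: 30.0
clock: 31.82
tool_pos: [0.5076, 0.276, 0.2345]
orientation: [-180.0, 0.0, -71.4]
force: [-0.7, 0.3, -0.2]
opening: 0.0181
gripper_force: 30.0
clock: 32.08
tool_pos: [0.5076, 0.2759, 0.2344]
orientation: [-180.0, 0.0, -71.4]
force: [-3.1, -1.2, 7.4]
opening: 0.0181
gripper_force: 30.0
```

```bash
python3 -m handwheel '[[-1,0,0,-0.03,0,0,0],[-1,0,0,0,0,0,0],[0.3,0,0,0,0,0,0],[0.3,0,0,0,0,0,0],[0.3,0,0,0,0,0,0]]'
python3 -m handwheel '[[0.3,0,0,0,0,0,0],[0.3,0,0,-0.3,0,0,0],[0.3,0,0,-0.7,0,0,0],[0.3,0,0,-1,0,0,0],[0.3,0,0,-1,0,0,0]]'
python3 -m handwheel '[[0.3,0,0.9,-0.9,0,0,0],[0.3,0,0.9,-0.9,0,0,0],[0.3,0,0.9,-0.9,0,0,0],[0.3,0,0.9,-0.9,0,0,0],[0.3,0,0.9,-0.9,0,0,0]]'
python3 -m handwheel '[[0.3,0,0.9,0,0,0,0],[0.3,0,0.9,0,0,0,0],[0.3,0,0,0,0,0,0],[0.3,0,0,0,0,0,0]]'
python3 - <<'E'
from h import *
S=avg("scene",6);T=avg("top",6); z=cv2.imread("pics/z.png").astype(np.float32)
for nm,ref,im,(x,y) in(("scene",z[:288,:368],S,(318,235)),("top",z[:288,368:],T,(162,190))):
    cur=crop(im["color"],x,y,46,36,8).astype(np.float32)
    t=ref[30:230,80:300] if nm=="scene" else ref[40:180,25:175]
    r=cv2.matchTemplate(cur,t,cv2.TM_CCOEFF_NORMED); print(nm,cv2.minMaxLoc(r)[1::2], "diff",np.abs(cur-ref).mean())
E
```

```text
clock: 32.7
tool_pos: [0.5076, 0.2759, 0.2342]
orientation: [180.0, -0.0, -71.4]
force: [0.3, -0.5, -0.5]
opening: 0.0424
gripper_force: 0.0
clock: 33.33
tool_pos: [0.5075, 0.2759, 0.3106]
orientation: [-180.0, 0.0, -71.4]
force: [0.2, 0.3, 0.3]
opening: 0.0568
gripper_force: 0.0
clock: 33.95
tool_pos: [0.4001, 0.2396, 0.4231]
orientation: [-180.0, 0.0, -71.5]
force: [0.1, -0.0, 0.4]
opening: 0.0568
gripper_force: 0.0
clock: 34.45
tool_pos: [0.3584, 0.2259, 0.4224]
orientation: [-179.9, 0.0, -71.4]
force: [-1.2, 0.1, 0.3]
opening: 0.0569
gripper_force: 0.0
scene (0.9851182103157043, (82, 28)) diff 5.8520155
top (0.5762509703636169, (24, 39)) diff 12.650916
```

The scene view matches the starting picture of the gauge standing in the holder (correlation 0.985, shift under 0.3 px), so I'm handing in.

```bash
python3 -c "
from plant import *
print(close_job())"
```

```text
the job is handed in; nothing more can be done
None
```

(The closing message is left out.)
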